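Roll the test wheel back up its ramp until the start catch holds it

ROBOT

A 7-joint arm with a two-finger parallel gripper is mounted at the origin on the work surface. World frame = base frame: x ahead of the robot, y to its left, z up, the work surface at z = 0. Lengths are in mm, angles in rad, forces in N, time in s.
With the tool pointing down it reaches from about 350 to 900 mm from the base axis. Payload 8.1 kg.
Tool frame: the origin (TCP) lies at the very end of the fingers, on their centre line; the grasp point (between the pads) lies 19 mm behind it; z points along the fingers, y is the direction in which the jaws open and shut (so a half turn about z gives the same grasp; the last joint's range is limited). The gripper opens to 85 mm and grips with 20 to 120 N. Pads are 22 mm wide; open, the fingers measure 114 mm over their backs; the gripper's body (76 mm by 85 mm) begins 54 mm behind the grasp point. The pads swing forward as they close: fully open they stand 13 mm farther back than shut.
Start: joints at [1.141, 0.434, 0.025, 1.573, -0.012, 1.134, -0.075], TCP at [200.61, -591.943, 231.323] pointing down, gripper open.
Joint ranges: [-2.62, 2.62], [-0.44, 2.09], [-1.27, 1.32], [0.08, 2.57], [-1.32, 4.46], [0.12, 2], [-2.74, 2.74]. Speed limits (rad/s): [2.22, 2.22, 3.01, 3.01, 3.14, 3.14, 3.14].

INTERFACE

Orientations are given as a unit quaternion [x, y, z, w].
In Python, from station import state, optics, workorder gives the robot as it stands.
- The arm moves only by the tool drive_tool, never from a script. Its argument "deltas" is a list of rows, each a list of 7 numbers: the shift along the tool's x, y, z in mm, then the turn, a rotation vector about the tool's x, y, z in degrees, then the closure, from 0 (fully open) to 1 (shut). In form: [[x, y, z, ax, ay, az, grip], ...]. A call has 1 to 8 rows; each row is the pose to reach, as a shift and turn from the pose commanded when the call began, along the tool's axes at that moment; what a row does not reach only later rows make up. A row lasts 1/12 s, in which the tool goes at most 41.7 mm and 7.16 degrees, less where a joint would pass 70% of its speed; a pose out of reach is approached as far as the arm can. A call with a gripper value outside its range is refused whole. The fingers move at their own pace and stop on an object; the grip force is fixed at half the most. Time passes only in rows, so rows that repeat a pose let the fingers close. It gives the time, the measured TCP pose, the force and the opening at its end, in the units of the state.
- state(): the state, without advancing time (a new reading comes with each control period).
- optics.get_image(name): name is "side" or "top" or "wrist"; returns a dict with "color" (420x560x3 uint8, blue, green, red), "mtx" (3x3 intrinsics, pixels), "rvec" (rotation vector, rad) and "tvec" (3), from world to camera coordinates, as OpenCV has them. Camera axes: x right, y down, z forward; pixel columns grow to the right and rows downward; lengths in mm; the calibration is good to about 2 mm. A picture is of the moment at which its call begins. There is no depth.
- workorder.finish_job(): hands the job in, once; it reports no verdict.
Trained networks look in a picture, given as the dict that the camera call returned (one of the last four; its "shot" number tells which), for a name from the list of things; names that differ only in an ending like _2 or _b are one class to them, and where a whole thing is asked for, a point or a joint stands for the part that bears it (a point fixed in the world has none). Each returns a list of dicts, best first, with "confidence" (0 to 1); they miss things now and then, are a little off and sometimes report something else, mostly with a low value. They report only what shows in the picture. A call takes as long as a camera call. They do not tell look-alikes from the thing itself.
- optics.search_frame(picture, name): "xy" ([column, row] in pixels, amid what is visible of it).
- optics.cut_out(picture, name): "mask" (420x560 bool, what is visible of it) and "xy" ([column, row] in pixels, amid what is visible of it).
The state is a dict: "time_s": time; "joint_positions": joint angles; "qd": joint speeds; "effort": joint torques, N m; "tcp_pos": TCP position; "tcp_rot": TCP orientation; "wrist_force": force on the tool from outside, world axes, zero at the start; "wrist_torque": the same for the moment, N m; "width": finger opening in mm.
Only numpy, scipy, OpenCV 4.12 (cv2) and the standard library are available. Lean on these libraries where they do the work, as an engineer would, in place of code of your own. Each camera call takes 0.05 s, during which the arm holds its last target. There are 200 camera calls.

TASK

One of the two wheels on the roll-down ramp has finished its run and lies at the foot of its gutter. Roll it back up with a fingertip, keeping it on the gutter floor all the way, over the spring catch to the end stop, so that the catch stands up behind it and it stays at the start by itself once you take your finger away. Leave the other wheel, which is already parked that way, and the things lying about the ramp where they are.

Things in the scene. Friction and masses are not known exactly. Their poses are not given: they have to be found in the camera images.
- wheel: the wheel to roll up: a hard plastic robot wheel, dark tyre and white hub, 60 mm diameter, 24 mm wide, about 80 to 150 g, standing on its tread in the gutter. Origin at its centre, own y is its axle; x and z turn with it as it rolls. It starts at the foot, leaning on the rubber buffer, and rolls back down freely if let go short of the catch
- ramp_foot (a point): where the wheel's centre lies at the foot of its gutter, leaning on the rubber buffer (20 mm long, 14 mm high above the gutter floor, at the gutter's end 45 mm downhill of here). Own x up along the gutter (slope 8 degrees), y level across, z square to its floor. Floor 30 mm below; walls 30 mm apart inside, 2 mm thick, only 16 mm high: the wheel's upper half stands free
- ramp_home (a point): where the wheel's centre lies when parked at the top of that gutter, resting back on the raised catch: 228 mm uphill of the foot point, same axes. 3 mm further uphill the wheel meets the end stop, a plate 36 mm high above the floor. A finger pushing at the height of the wheel's centre clears walls and buffer
- catch (a joint): spring catch in this gutter's floor, a steel tongue 50 mm long, 14 mm wide, hinged at its downhill end, free end 20 mm downhill of the home point: 0 = up (free end 8 mm above the floor), 0.16 rad = flush. The wheel presses it down as it rolls over (a push of a few N) and it springs up behind. A small release tab on it sticks out through one wall
- parked_wheel: the other wheel, same make and size, already parked at the top of the second gutter, which runs parallel 84 mm to one side (either side). Origin at its centre. Not to be moved
- parked_ramp_home (a point): where the parked wheel's centre lies in the second gutter, same axes
- parked_catch (a joint): spring catch of the second gutter, same meaning; it starts standing up behind the parked wheel
- board: plywood baseboard under both ramps, 400 x 180 x 12 mm, fixed. Origin at the centre of its underside on the bench, own x level in the uphill direction
- spare_wheel: a third such wheel lying flat on the bench beyond the foot of the ramps, 60 mm across, 24 mm high, origin on the bench under its centre. Leave alone
- glue: white glue bottle standing beside the board, 38 mm diameter, 105 mm high, origin at the centre of its foot. Leave alone
- driver: screwdriver 170 mm long lying beside the board on the other side, own x along it. Leave alone
- caliper: caliper 200 mm long, 12 mm thick, lying on the bench beyond the top of the ramps, own x along it. Leave alone
Not all that is in view belongs to the job. Leave any blue or red look-alike of the wheel alone.

How it is judged:
By the outcome, as a careful person would: the job done as asked, in the order asked, and still so for the second after the job is handed in, with the robot touching nothing.
It also fails if it takes over 48 s, if anything falls off the work surface, if the arm or the gripper's body presses on something with over 40 N, if the wrist force passes 120 N, or if a joint passes its speed limit or range.

## Working session

There is one attempt and no reset: what is moved stays moved. The work goes in short steps, Python scripts to look and compute and a tool call to move; the robot and the scene stay as the last step left them, time stands still between calls to the robot, and variables do not carry over. Pictures are saved under pics/ and viewed, about 8 in all and at most 12, crops included, and the job is handed in when it is done.

Besides the shell and the picture viewer there is one more tool, called after "Emit:" as name([rows], argument=value, ...), one row to a line, values as JSON. drive_tool: Moves the arm, as the interface text tells. Its arguments: {"type":"object","properties":{"deltas":{"type":"array"}},"required":["deltas"]}

```bash
mkdir -p pics; ls; cat > h.py <<'E'
import numpy as np, cv2
from station import state, optics, workorder
def P(d):
    R=cv2.Rodrigues(np.array(d["rvec"],float))[0]; return np.array(d["mtx"],float),R,np.array(d["tvec"],float).ravel()
def ray(d,xy):
    K,R,t=P(d); return -R.T@t, R.T@np.linalg.inv(K)@np.array([xy[0],xy[1],1.])
def proj(d,X):
    return cv2.projectPoints(np.array(X,float).reshape(-1,3),np.array(d["rvec"],float),np.array(d["tvec"],float),np.array(d["mtx"],float),None)[0].reshape(-1,2)
def onz(d,xy,z):
    o,v=ray(d,xy); return o+v*(z-o[2])/v[2]
def tri(ds,xys):
    A=np.zeros((3,3));b=np.zeros(3)
    for d,xy in zip(ds,xys):
        o,v=ray(d,xy);v/=np.linalg.norm(v);M=np.eye(3)-np.outer(v,v);A+=M;b+=M@o
    return np.linalg.solve(A,b)
E
python3 - <<'E'
from h import *
np.set_printoptions(precision=1,suppress=True)
s=state();print(s["time_s"],s["tcp_pos"],s["tcp_rot"],s["width"])
for n in ["side","top"]:
    d=optics.get_image(n);cv2.imwrite(f"pics/{n}0.png",d["color"])
    print(n,"cam",ray(d,(280,210))[0],ray(d,(280,210))[1])
    for o in ["wheel","parked_wheel","catch","board","spare_wheel","glue","driver","caliper"]:
        print(o,[(np.round(r["xy"]),round(r["confidence"],2)) for r in optics.search_frame(d,o)])
E
```

```text
pics
0.0 [ 200.4 -591.5  230.5] [ 1.   0.2 -0.  -0. ] 85.23218286128885
side cam [  2.6 966.8 831.4] [ 0.4 -0.7 -0.6]
wheel [(array([368., 233.]), 0.95), (array([281., 202.]), 0.66), (array([245., 202.]), 0.66), (array([267., 186.]), 0.62), (array([211., 209.]), 0.5)]
parked_wheel [(array([267., 247.]), 0.7)]
catch []
board [(array([271., 283.]), 0.76), (array([318., 269.]), 0.32)]
spare_wheel [(array([301., 197.]), 0.59)]
glue [(array([218., 226.]), 0.98)]
driver [(array([320., 272.]), 0.94)]
caliper [(array([199., 316.]), 0.67)]
top cam [483.6  54.6 895.3] [ 0.1  0.  -1. ]
wheel [(array([323., 193.]), 0.94), (array([330., 143.]), 0.75), (array([294., 121.]), 0.7), (array([352., 305.]), 0.66), (array([376., 144.]), 0.65), (array([280., 238.]), 0.24)]
parked_wheel [(array([213., 243.]), 0.63), (array([260., 153.]), 0.46), (array([385., 201.]), 0.24)]
catch [(array([227., 200.]), 0.55), (array([278., 238.]), 0.33)]
board [(array([270., 224.]), 0.97), (array([273., 286.]), 0.53)]
spare_wheel [(array([389., 196.]), 0.98)]
glue [(array([256., 148.]), 0.81)]
driver [(array([270., 285.]), 0.6)]
caliper [(array([149., 205.]), 0.63)]
```

View pics/side0.png

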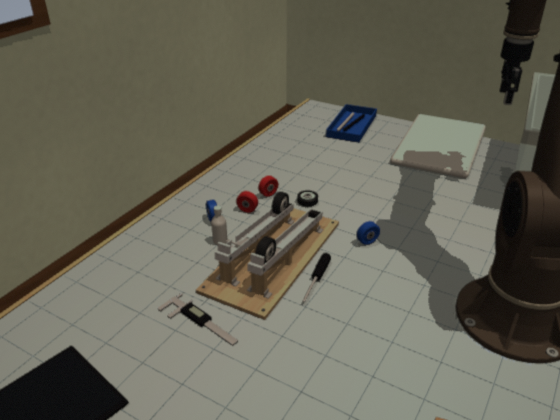

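View pics/top0.png

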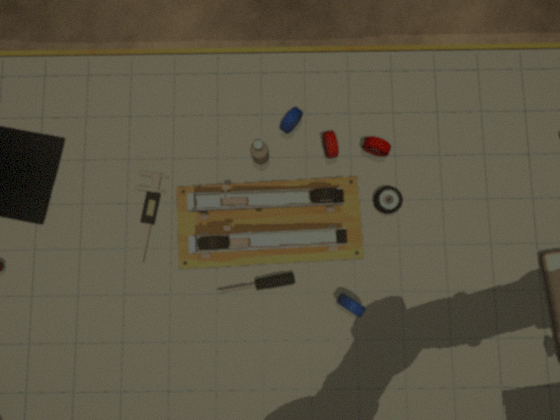

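```bash
python3 - <<'E'
from h import *
np.set_printoptions(precision=1,suppress=True)
d=optics.get_image("top");e=optics.get_image("side")
c=d["color"][170:275,170:410];c=cv2.convertScaleAbs(cv2.resize(c,None,fx=3.3,fy=3.3,interpolation=cv2.INTER_CUBIC),alpha=1.5)
c2=e["color"][180:310,195:350];c2=cv2.convertScaleAbs(cv2.resize(c2,None,fx=5,fy=5,interpolation=cv2.INTER_CUBIC),alpha=1.4)
cv2.imwrite("pics/topc.png",c);cv2.imwrite("pics/sidec.png",c2)
b=optics.cut_out(d,"board")[0]
cn=cv2.findContours(b["mask"].astype(np.uint8),0,1)[0];hull=cv2.convexHull(np.vstack(cn)).reshape(-1,2)
W=np.array([onz(d,p,12)[:2] for p in hull]).astype(np.float32)
print("board",cv2.minAreaRect(W),cv2.boxPoints(cv2.minAreaRect(W)))
for dd,nm in((d,"top"),(e,"side")):
  for r in optics.cut_out(dd,"wheel")[:6]:
    ys,xs=np.nonzero(r["mask"]);print(nm,np.round(r["xy"]),round(r["confidence"],2),xs.min(),xs.max(),ys.min(),ys.max(),xs.mean(),ys.mean(),onz(dd,(xs.mean(),ys.mean()),70))
  for r in optics.cut_out(dd,"parked_wheel")[:2]:
    ys,xs=np.nonzero(r["mask"]);print(nm,"pk",np.round(r["xy"]),round(r["confidence"],2),xs.min(),xs.max(),ys.min(),ys.max(),xs.mean(),ys.mean(),onz(dd,(xs.mean(),ys.mean()),100))
E
```

```text
board ((553.7323608398438, 82.78799438476562), (181.6959686279297, 401.0811462402344), 2.5723013877868652) [[ 454.   279. ]
 [ 472.  -121.6]
 [ 653.5 -113.5]
 [ 635.5  287.2]]
top [325. 194.] 0.89 309 339 188 203 323.85714285714283 195.4421768707483 [602.1 -32.   70. ]
top [292. 120.] 0.74 279 302 107 134 290.36185819070903 120.35941320293398 [762.  34.  70.]
top [376. 146.] 0.7 362 389 136 156 375.6598173515982 146.26940639269407 [ 703.8 -142.2   70. ]
top [349. 303.] 0.68 336 365 292 316 350.2992327365729 304.4910485933504 [383.  -78.8  70. ]
top [232. 201.] 0.62 221 246 185 204 231.28638497652582 198.28169014084506 [598.8 157.6  70. ]
top [151. 206.] 0.61 136 164 171 261 148.43570057581573 210.60268714011517 [575.7 326.9  70. ]
top pk [211. 243.] 0.64 199 228 236 249 213.32 242.50666666666666 [508.1 188.8 100. ]
top pk [251. 200.] 0.29 187 343 185 219 253.36536180308423 200.28430209569 [590.1 110.3 100. ]
side [266. 187.] 0.83 258 277 175 197 267.6666666666667 185.73219373219374 [679.4 -99.6  70. ]
side [247. 205.] 0.77 236 257 192 212 246.5656836461126 201.64611260053618 [684.6  -3.5  70. ]
side [280. 200.] 0.61 271 288 191 213 279.4590163934426 202.01967213114753 [609.5 -45.4  70. ]
side [367. 231.] 0.56 356 378 222 243 367.23936170212767 232.3244680851064 [359.9 -36.6  70. ]
side [210. 207.] 0.51 205 216 199 220 210.0654761904762 208.00595238095238 [749.   69.1  70. ]
side pk [243. 243.] 0.65 215 292 204 285 247.10909935004642 243.36675951717734 [560.7 178.2 100. ]
side pk [268. 246.] 0.6 256 275 237 261 266.352435530086 247.50429799426934 [515.5 169.1 100. ]
```

View pics/topc.png

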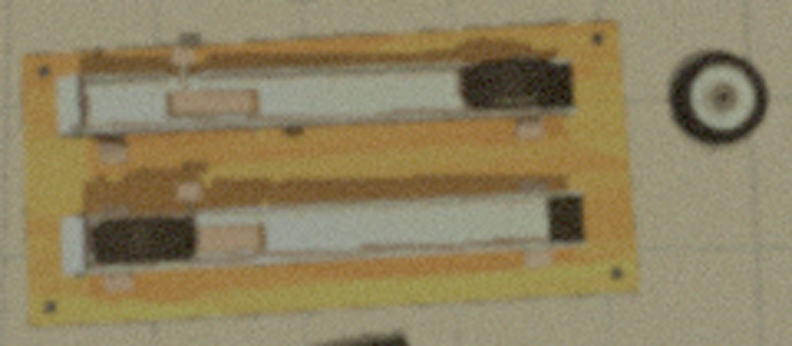

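View pics/sidec.png

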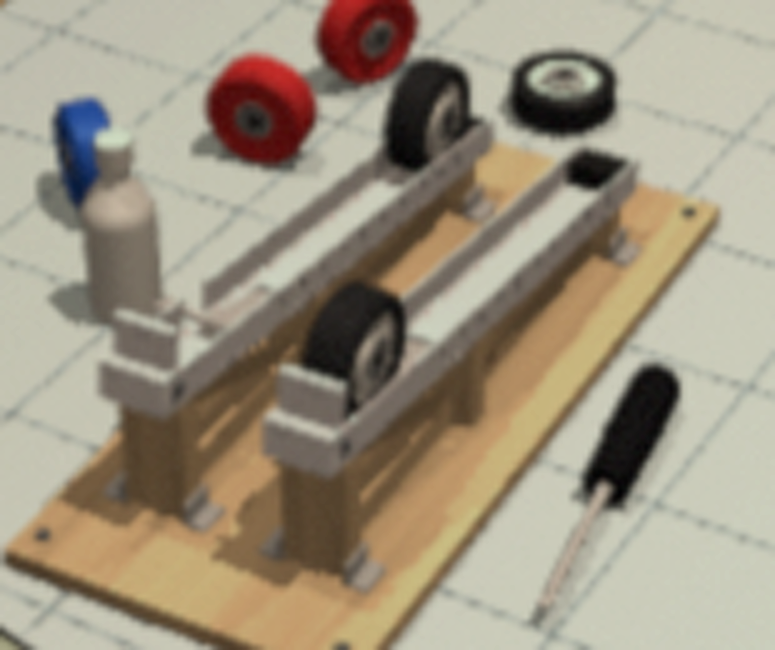

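Candidates for the wheel: the black-tyred one at top (324,195) / side (280,201), at the foot of the far gutter; the black one at top (213,243), already parked; the spare at (389,200), lying flat; blue ones at (291,120) and (350,304); red ones at (330,143) and (376,145). I choose (324,195). The close crops show it standing at the foot of its gutter, at the buffer. Uphill is to the left, along +y. Next I fit the ramp geometry.

```bash
cat > fit.py <<'E'
from h import *
from scipy.optimize import least_squares
np.set_printoptions(precision=2,suppress=True)
a=np.linspace(0,2*np.pi,60)
C=np.array([[30*np.cos(t),w,30*np.sin(t)] for t in a for w in(-12,12)])
def frame(yaw):
    sl=np.radians(8);ux=np.array([np.cos(yaw)*np.cos(sl),np.sin(yaw)*np.cos(sl),np.sin(sl)])
    uy=np.array([-np.sin(yaw),np.cos(yaw),0]);return np.c_[ux,uy,np.cross(ux,uy)]
def bb(d,c,R):
    q=proj(d,c+C@R.T);return np.r_[q.min(0),q.max(0)]  # xmin ymin xmax ymax
E
python3 - <<'E'
from fit import *
d=optics.get_image("top");e=optics.get_image("side")
N=np.nan
obs=[[309.2,187.2,N,203],[197.5,235.3,229.3,249.7],[272,191.8,289,N],[255.6,236.4,276,N]]
def f(p):
    R=frame(p[3]);F=p[:3];H=F+R@[228,84,0]
    r=np.r_[bb(d,F,R)-obs[0],bb(d,H,R)-obs[1],bb(e,F,R)-obs[2],bb(e,H,R)-obs[3]];r=r[~np.isnan(r)]
    return np.r_[r,(p[3]-np.radians(92.57))/np.radians(.5)]
s=least_squares(f,[600,-35,65,1.615]);p=s.x;print(p,np.degrees(p[3]),s.fun)
R=frame(p[3]);print("F",p[:3],"H",p[:3]+R@[228,0,0],"PH",p[:3]+R@[228,84,0]);np.save("p.npy",p)
st=state();from scipy.spatial.transform import Rotation as Ro
print(Ro.from_quat(st["tcp_rot"]).as_matrix(),st["tcp_pos"])
T=Ro.from_matrix(np.c_[[np.cos(p[3]),np.sin(p[3]),0],[np.sin(p[3]),-np.cos(p[3]),0],[0,0,-1]])
print("turn tool",np.degrees((Ro.from_quat(st["tcp_rot"]).inv()*T).as_rotvec()))
for n,z in(("glue",100),):
    print(n,onz(d,(258,144),z))
for im,dd in(("t",d),("s",e)):
    g=cv2.resize(dd["color"],None,fx=4,fy=4,interpolation=cv2.INTER_CUBIC)
    pts=lambda X:np.round((proj(dd,X)+.5)*4).astype(int)
    for c in(p[:3],p[:3]+R@[228,84,0]):
        cv2.polylines(g,[cv2.convexHull(pts(c+C@R.T).astype(np.int32))],1,(0,255,0),1)
    for off in (0,84):
        w=[p[:3]+R@[x,off+y,-14] for x,y in((-45,-15),(261,-15),(261,15),(-45,15))]
        cv2.polylines(g,[pts(w).astype(np.int32)],1,(255,0,255),1)
    g=g[700:1090,700:1480] if im=="t" else g[720:1220,780:1380]
    cv2.imwrite(f"pics/ov_{im}.png",cv2.convertScaleAbs(g,alpha=1.4))
a=cv2.imread("pics/ov_t.png");b=cv2.imread("pics/ov_s.png");a=cv2.resize(a,(600,300))
b=cv2.resize(b[:360],(500,300));cv2.imwrite("pics/ov.png",np.vstack([a,cv2.copyMakeBorder(b,0,0,0,100,0)]))
E
```

```text
[601.2  -34.29  73.14   1.62] 92.69778012704553 [ 0.82  0.09  0.5   0.15  0.51  0.23  0.64 -1.65 -0.32  0.48 -1.96  0.23
  0.69  0.26]
F [601.2  -34.29  73.14] H [590.57 191.24 104.87] PH [506.67 187.29 104.87]
[[ 0.95  0.32  0.  ]
 [ 0.32 -0.95 -0.  ]
 [ 0.    0.   -1.  ]] [ 200.64 -591.93  231.35]
turn tool [  0.     0.   -73.98]
glue [703.79 100.45 100.  ]
```

View pics/ov.png

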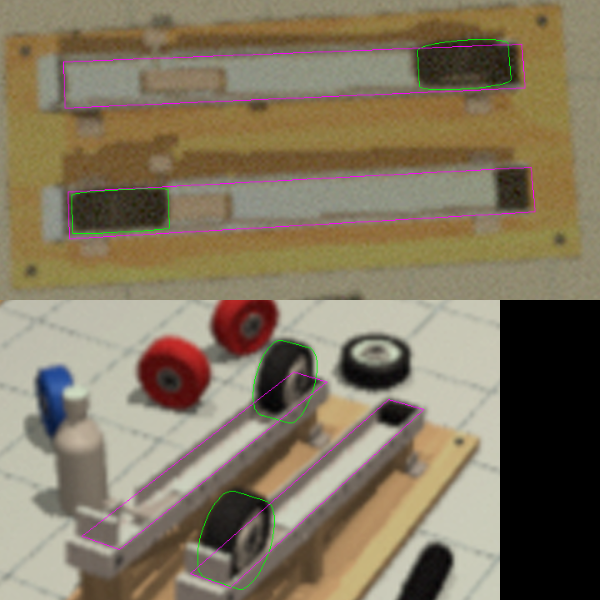

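The overlay agrees to within about 2 mm: foot at about (601,-34,73), home at about (591,191,105). I'll approach behind the wheel with the gripper shut.

Emit:
drive_tool([
  [34,-21.5,0,0,0,-7,1],
  [68,-43,0,0,0,-14,1],
  [102,-64.5,0,0,0,-21,1],
  [136,-86,0,0,0,-28,1],
  [170,-107.5,0,0,0,-35,1],
  [204,-129,0,0,0,-42,1],
  [238,-150.5,0,0,0,-49,1],
  [271,-172,0,0,0,-56,1],
])

```text
time_s: 2.02
tcp_pos: [403.1, -340.4, 231.7]
tcp_rot: [0.793, 0.609, 0.0, 0.0]
wrist_force: [0.9, -0.1, -0.7]
width: -0.3
```

```bash
cat > go.py <<'E'
from fit import *
from scipy.spatial.transform import Rotation as Ro
import sys
def go(s,dz,lat=0):
    "delta in tool axes to bring TCP to s mm uphill of foot (slope), 41 mm horizontally behind centre, dz above centre"
    p=np.load("p.npy");R=frame(p[3]);st=state();u=np.array([np.cos(p[3]),np.sin(p[3]),0])
    X=p[:3]+R@[s,lat,0]-41*u+[0,0,dz];q=Ro.from_quat(st["tcp_rot"])
    T=Ro.from_matrix(np.c_[u,[u[1],-u[0],0],[0,0,-1]])
    print("t",st["time_s"],"tcp",np.array(st["tcp_pos"]),"F",np.array(st["wrist_force"]),"w",st["width"],"j",np.array(st["joint_positions"]))
    print("target",X,"delta",q.inv().apply(X-st["tcp_pos"]),np.degrees((q.inv()*T).as_rotvec()))
if __name__=="__main__": go(*map(float,sys.argv[1:]))
E
python3 go.py -16 100
```

```text
t 2.0167 tcp [ 403.14 -340.38  231.66] F [ 0.87 -0.07 -0.73] w -0.26446385130493494 j [ 0.84  0.3  -0.3   1.79  0.1   1.07  0.24]
target [603.88 -91.07 170.91] delta [292.65 129.65  60.72] [  0.04   0.03 -17.63]
```

Emit:
drive_tool([
  [36,16,7,0,0,-4,1],
  [73,32,15,0,0,-8,1],
  [110,49,23,0,0,-12,1],
  [146,65,30,0,0,-17.6,1],
  [183,81,38,0,0,-17.6,1],
  [220,97,45,0,0,-17.6,1],
  [256,113,53,0,0,-17.6,1],
  [292.6,129.6,60.7,0,0,-17.6,1],
])

```text
time_s: 2.68
tcp_pos: [605.2, -92.5, 170.3]
tcp_rot: [0.693, 0.721, -0.0, 0.0]
wrist_force: [0.0, 0.2, 0.0]
width: -0.0
```

```bash
python3 go.py -16 -7
```

```text
t 2.6833 tcp [605.16 -92.53 170.3 ] F [0.   0.23 0.01] w -0.007405165626249505 j [ 0.35  0.51 -0.42  1.65  0.23  1.03 -0.1 ]
target [603.88 -91.07  63.91] delta [  1.54  -1.24 106.38] [ 0.01  0.02 -0.41]
```

Emit:
drive_tool([
  [0,0,35,0,0,0,1],
  [1,-1,70,0,0,0,1],
  [1.5,-1.2,95,0,0,-0.4,1],
  [1.5,-1.2,106,0,0,-0.4,1],
  [1.5,-1.2,106,0,0,-0.4,1],
])

```text
time_s: 3.1
tcp_pos: [601.2, -92.6, 62.1]
tcp_rot: [0.69, 0.724, -0.001, -0.002]
wrist_force: [-0.1, -0.2, 0.7]
width: -0.2
```

```bash
python3 - <<'E'
from go import *
go(0,-7)
d=optics.get_image("side");t=optics.get_image("top")
a=cv2.resize(d["color"][130:290,200:340],None,fx=3.4,fy=3.4,interpolation=2)
b=cv2.resize(t["color"][140:300,290:400],None,fx=2.2,fy=3.4,interpolation=2)
cv2.imwrite("pics/pre.png",cv2.convertScaleAbs(np.hstack([a,b]),alpha=1.4))
E
```

```text
t 3.1 tcp [601.16 -92.59  62.07] F [-0.05 -0.23  0.75] w -0.1648992540368671 j [ 0.32  0.62 -0.38  1.76  0.3   0.82 -0.15]
target [603.13 -75.25  66.14] delta [17.24  2.76 -4.07] [-0.27 -0.03  0.01]
```

View pics/pre.png

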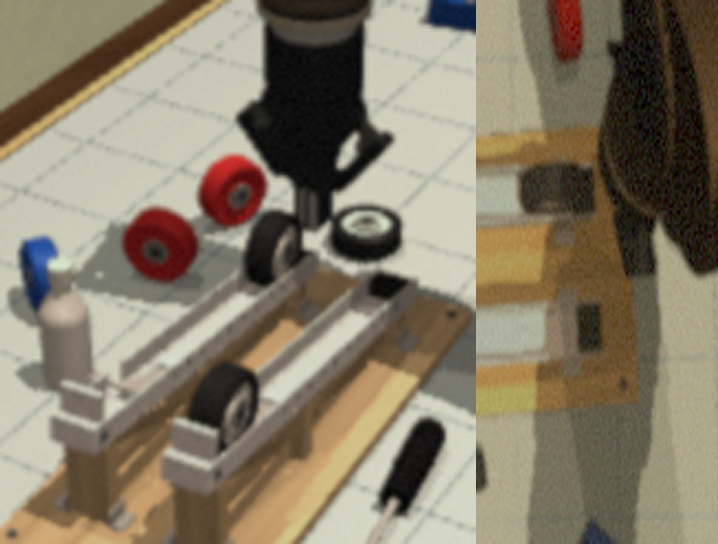

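The fingertip is behind the wheel and clear of the buffer, with the wheel at crop (272,247). Now I push along the slope.

Emit:
drive_tool([
  [5,1.5,-3,0,0,0,1],
  [10,2.7,-3.5,0,0,0,1],
  [15,2.7,-4,0,0,0,1],
  [20,2.7,-4.5,0,0,0,1],
  [26,2.7,-5.3,0,0,0,1],
  [32,2.7,-6.2,0,0,0,1],
  [38,2.7,-7,0,0,0,1],
  [44,2.7,-7.8,0,0,0,1],
])

```text
time_s: 3.87
tcp_pos: [603.5, -47.8, 72.6]
tcp_rot: [0.69, 0.724, -0.0, 0.0]
wrist_force: [0.2, -0.7, 0.4]
width: 0.3
```

```bash
python3 - <<'E'
from go import *
go(75,-7)
d=optics.get_image("side")
for r in optics.search_frame(d,"wheel"): print(np.array(r["xy"]),r["confidence"])
p=np.load("p.npy");R=frame(p[3]);print([(s,proj(d,p[:3]+R@[s,0,0])[0]) for s in(0,25,50)])
E
```

```text
t 3.8667 tcp [603.52 -47.77  72.59] F [ 0.24 -0.74  0.4 ] w 0.258887737378637 j [ 0.25  0.61 -0.38  1.76  0.29  0.83 -0.22]
target [599.64  -1.06  76.58] delta [46.84 -1.66 -4.  ] [0.01 0.01 0.03]
[242.2 202.3] 0.95
[367.2 232.2] 0.88
[264.5 190.9] 0.76
[274.7 204.3] 0.71
[211.1 210. ] 0.59
[(0, array([280.03, 203.89])), (25, array([275.45, 207.44])), (50, array([270.74, 211.09]))]
```

Emit:
drive_tool([
  [6,0,0.5,0,0,0,1],
  [12,-0.3,0,0,0,0,1],
  [18,-0.6,-0.5,0,0,0,1],
  [24,-0.9,-1,0,0,0,1],
  [30,-1.2,-1.8,0,0,0,1],
  [36,-1.4,-2.6,0,0,0,1],
  [42,-1.6,-3.4,0,0,0,1],
  [48,-1.8,-4.2,0,0,0,1],
])

```text
time_s: 4.63
tcp_pos: [599.4, 0.1, 76.7]
tcp_rot: [0.69, 0.724, 0.0, 0.0]
wrist_force: [0.2, -1.7, -0.1]
width: -0.1
```

```bash
python3 go.py 125 -7
```

```text
t 4.6333 tcp [599.43   0.08  76.72] F [ 0.19 -1.7  -0.12] w -0.11780422718849723 j [ 0.18  0.59 -0.39  1.78  0.29  0.83 -0.3 ]
target [597.3   48.4   83.53] delta [48.37  0.17 -6.81] [0.   0.   0.02]
```

Emit:
drive_tool([
  [6,0,-0.8,0,0,0,1],
  [12,0,-1.7,0,0,0,1],
  [18,0,-2.5,0,0,0,1],
  [24,0,-3.4,0,0,0,1],
  [30,0,-4.2,0,0,0,1],
  [36,0,-5,0,0,0,1],
  [42,0,-5.9,0,0,0,1],
  [48,0,-6.8,0,0,0,1],
])

```text
time_s: 5.3
tcp_pos: [597.2, 48.0, 83.5]
tcp_rot: [0.69, 0.724, -0.0, 0.0]
wrist_force: [0.1, -1.2, 0.4]
width: -0.2
```

```bash
python3 - <<'E'
from go import *
go(165,-7)
d=optics.get_image("side")
a=cv2.resize(d["color"][150:310,195:335],None,fx=4,fy=4,interpolation=2)
cv2.imwrite("pics/mid.png",cv2.convertScaleAbs(a[:600],alpha=1.4))
E
```

```text
t 5.3 tcp [597.19  47.95  83.47] F [ 0.1  -1.22  0.36] w -0.22828962599247185 j [ 0.1   0.58 -0.39  1.77  0.29  0.84 -0.38]
target [595.44  87.97  89.1 ] delta [40.05  0.15 -5.63] [0.   0.   0.02]
```

View pics/mid.png

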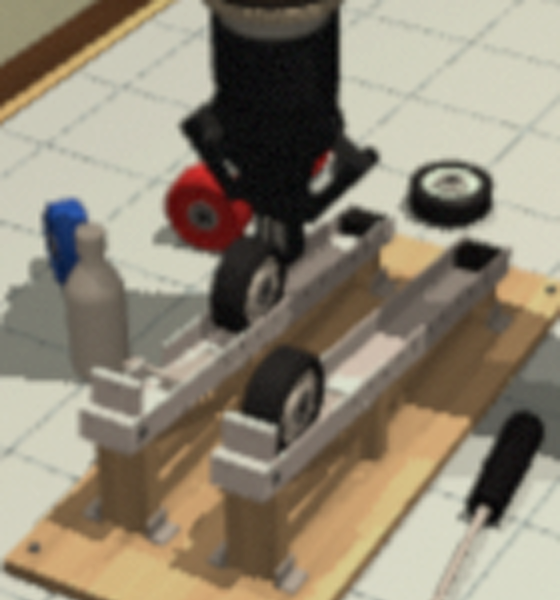

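The wheel is upright on the floor, in front of the fingertip at crop (248,285). I continue onto the catch.

Emit:
drive_tool([
  [6,0,-0.8,0,0,0,1],
  [12,0,-1.7,0,0,0,1],
  [18,0,-2.5,0,0,0,1],
  [24,0,-3.4,0,0,0,1],
  [30,0,-4.2,0,0,0,1],
  [36,0,-5,0,0,0,1],
  [42,0,-5.9,0,0,0,1],
  [48,0,-6.8,0,0,0,1],
])

```text
time_s: 6.02
tcp_pos: [594.9, 95.7, 90.3]
tcp_rot: [0.69, 0.724, -0.0, 0.0]
wrist_force: [0.4, -2.4, 0.4]
width: -0.2
```

Emit:
drive_tool([
  [5,0,-0.7,0,0,0,1],
  [10,0,-1.4,0,0,0,1],
  [15,0,-2.1,0,0,0,1],
  [20,0,-2.8,0,0,0,1],
  [25,0,-3.5,0,0,0,1],
  [29,0,-4.1,0,0,0,1],
  [33,0,-4.7,0,0,0,1],
])

```text
time_s: 6.6
tcp_pos: [593.3, 128.7, 94.9]
tcp_rot: [0.69, 0.724, -0.0, -0.0]
wrist_force: [-0.1, -0.9, 0.5]
width: -0.1
```

```bash
python3 go.py 231 -7
```

```text
t 6.6 tcp [593.32 128.72  94.93] F [-0.09 -0.86  0.45] w -0.06142005153225697 j [-0.03  0.58 -0.4   1.74  0.28  0.88 -0.5 ]
target [592.36 153.25  98.29] delta [24.55  0.21 -3.36] [-0.   -0.    0.03]
```

Emit:
drive_tool([
  [3,0,-0.4,0,0,0,1],
  [6,0,-0.8,0,0,0,1],
  [9,0,-1.3,0,0,0,1],
  [12,0,-1.7,0,0,0,1],
  [15,0,-2.1,0,0,0,1],
  [18,0,-2.5,0,0,0,1],
  [20,0,-2.8,0,0,0,1],
  [22,0,-3,0,0,0,1],
])

```text
time_s: 7.27
tcp_pos: [592.3, 150.6, 97.9]
tcp_rot: [0.69, 0.724, 0.0, -0.0]
wrist_force: [-0.2, -0.8, -0.0]
width: 0.2
```

Emit:
drive_tool([
  [0.5,0,0,0,0,0,1],
  [1,0,0,0,0,0,1],
])

```text
time_s: 7.43
tcp_pos: [592.3, 151.3, 97.9]
tcp_rot: [0.69, 0.724, -0.0, 0.0]
wrist_force: [-1.0, 0.3, -0.3]
width: -0.0
```

Emit:
drive_tool([
  [0.5,0,0,0,0,0,1],
  [1,0,0,0,0,0,1],
])

```text
time_s: 7.6
tcp_pos: [592.3, 151.9, 97.9]
tcp_rot: [0.69, 0.724, -0.0, 0.0]
wrist_force: [0.4, -0.5, 0.9]
width: 0.2
```

Emit:
drive_tool([
  [0.7,0,0,0,0,0,1],
  [1.5,0,-0.2,0,0,0,1],
  [1.5,0,-0.2,0,0,0,1],
])

```text
time_s: 7.85
tcp_pos: [592.2, 153.8, 98.2]
tcp_rot: [0.69, 0.724, 0.0, 0.0]
wrist_force: [-0.5, -1.1, 0.9]
width: -0.3
```

Emit:
drive_tool([
  [0.7,0,0,0,0,0,1],
  [1.5,0,-0.2,0,0,0,1],
  [1.5,0,-0.2,0,0,0,1],
])

```text
time_s: 8.1
tcp_pos: [592.1, 155.5, 98.3]
tcp_rot: [0.69, 0.724, 0.0, -0.0]
wrist_force: [0.1, 0.1, 0.5]
width: 0.0
```

```bash
python3 - <<'E'
from go import *
go(231,-7)
d=optics.get_image("side")
a=cv2.resize(d["color"][200:300,205:305],None,fx=6,fy=6,interpolation=2)
cv2.imwrite("pics/top2.png",cv2.convertScaleAbs(a,alpha=1.4))
E
```

```text
t 8.1 tcp [592.08 155.46  98.34] F [0.07 0.09 0.51] w 0.038471575082451706 j [-0.07  0.58 -0.4   1.72  0.28  0.89 -0.54]
target [592.36 153.25  98.29] delta [-2.22  0.18  0.05] [ 0.   -0.01  0.03]
```

View pics/top2.png

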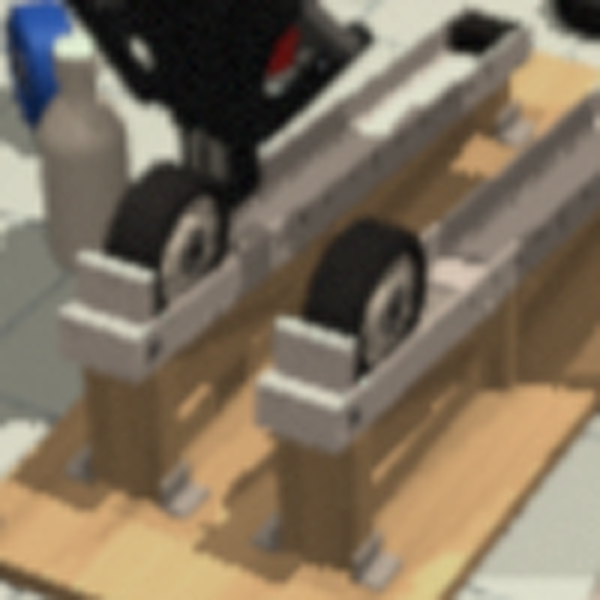

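The wheel at crop (165,235) sits against its stop like the parked one does. I'll nudge on until the force shows the stop.

Emit:
drive_tool([
  [0.7,0,0,0,0,0,1],
  [1.5,0,-0.2,0,0,0,1],
  [1.5,0,-0.2,0,0,0,1],
])

```text
time_s: 8.4
tcp_pos: [591.9, 156.0, 98.3]
tcp_rot: [0.69, 0.724, -0.001, 0.0]
wrist_force: [-0.2, -3.6, 0.9]
width: -0.1
```

Emit:
drive_tool([
  [0.7,0,0,0,0,0,1],
  [1.5,0,-0.2,0,0,0,1],
  [1.5,0,-0.2,0,0,0,1],
])

```text
time_s: 8.65
tcp_pos: [591.9, 156.1, 98.3]
tcp_rot: [0.691, 0.723, -0.001, 0.001]
wrist_force: [0.9, -7.3, 0.7]
width: -0.0
```

The stop is reached: the force has risen to 7 N and the tool no longer moves. I back off slowly.

Emit:
drive_tool([
  [-1.5,0,0,0,0,0,1],
  [-3,0,0.2,0,0,0,1],
  [-4.5,0,0.4,0,0,0,1],
  [-6,0,0.6,0,0,0,1],
  [-8,0,0.8,0,0,0,1],
  [-10,0,1,0,0,0,1],
  [-13,0,1,0,0,0,1],
  [-16,0,1,0,0,0,1],
])

```text
time_s: 9.32
tcp_pos: [592.7, 142.1, 97.7]
tcp_rot: [0.69, 0.724, 0.0, 0.0]
wrist_force: [-0.1, 0.1, 0.5]
width: 0.2
```

Emit:
drive_tool([
  [-5,0,0.5,0,0,0,1],
  [-12,0,1,0,0,0,1],
  [-20,0,1,0,0,0,1],
  [-20,0,1,0,0,0,1],
  [-20,0,1,0,0,0,1],
])

```text
time_s: 9.73
tcp_pos: [593.8, 121.2, 96.7]
tcp_rot: [0.691, 0.723, -0.0, 0.0]
wrist_force: [0.5, 0.5, 0.1]
width: 0.0
```

```bash
python3 - <<'E'
from go import *
go(231,-7)
d=optics.get_image("side")
p=np.load("p.npy");R=frame(p[3])
print("exp home",bb(d,p[:3]+R@[228,0,0],R))
for r in optics.cut_out(d,"wheel"):
    ys,xs=np.nonzero(r["mask"]);print(np.round(r["xy"]),r["confidence"],xs.min(),ys.min(),xs.max(),ys.max())
a=cv2.resize(d["color"][200:300,205:305],None,fx=6,fy=6,interpolation=2)
cv2.imwrite("pics/rel.png",cv2.convertScaleAbs(a,alpha=1.4))
E
```

```text
t 9.7333 tcp [593.79 121.17  96.65] F [0.47 0.51 0.08] w 0.035433233353457945 j [-0.02  0.58 -0.4   1.74  0.28  0.88 -0.49]
target [592.36 153.25  98.29] delta [32.11  0.05 -1.65] [-0.    0.02 -0.07]
exp home [220.87 226.28 244.25 254.94]
[365. 235.] 0.8 356 222 378 243
[235. 236.] 0.69 223 226 243 251
[211. 206.] 0.66 205 199 216 221
[269. 185.] 0.56 264 174 278 195
```

View pics/rel.png

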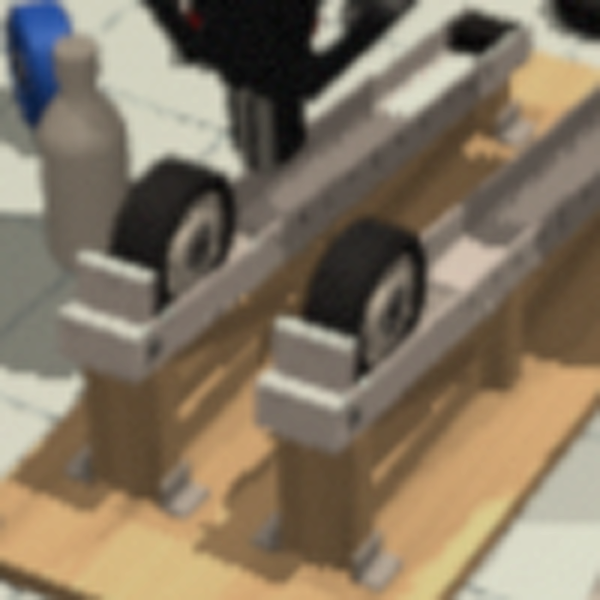

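The wheel at crop (172,235) stays put, in the same position relative to its stop as the parked wheel. I lift away and take a last look.

Emit:
drive_tool([
  [-3,0,-25,0,0,0,1],
  [-6,0,-55,0,0,0,1],
  [-30,0,-80,0,0,0,1],
  [-65,0,-90,0,0,0,1],
  [-100,0,-90,0,0,0,1],
  [-135,0,-90,0,0,0,1],
  [-170,0,-90,0,0,0,1],
  [-200,0,-90,0,0,0,1],
])

```text
time_s: 10.5
tcp_pos: [603.1, -79.7, 186.9]
tcp_rot: [0.69, 0.724, -0.0, 0.0]
wrist_force: [0.0, -0.4, -0.2]
width: -0.0
```

Emit:
drive_tool([
  [0,0,0,0,0,0,1],
  [0,0,0,0,0,0,1],
  [0,0,0,0,0,0,1],
  [0,0,0,0,0,0,1],
  [0,0,0,0,0,0,1],
  [0,0,0,0,0,0,1],
])

```text
time_s: 11.0
tcp_pos: [603.2, -76.0, 186.8]
tcp_rot: [0.689, 0.724, 0.0, -0.0]
wrist_force: [0.0, -0.5, 0.2]
width: -0.1
```

```bash
python3 - <<'E'
from h import *
print(state()["time_s"],state()["tcp_pos"],state()["wrist_force"])
t=optics.get_image("top");d=optics.get_image("side")
a=cv2.resize(t["color"][130:300,120:320],(500,425),interpolation=2);b=cv2.resize(d["color"][200:285,205:265],(300,425),interpolation=2)
cv2.imwrite("pics/end.png",cv2.convertScaleAbs(np.hstack([a,b]),alpha=1.5))
E
```

```text
11.0 [603.22042618 -76.01859653 186.79158833] [ 0.04164378 -0.48572708  0.23715644]
```

View pics/end.png

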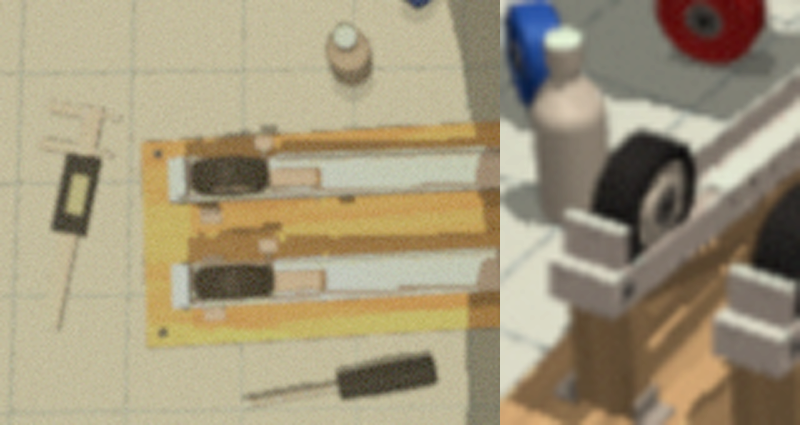

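Both wheels are parked alike, at (230,175) and (232,281), each with its catch tongue showing behind it. The glue bottle, caliper and screwdriver look undisturbed.

```bash
python3 -c "
from h import *
print(workorder.finish_job())"
```

```text
the job is handed in; nothing more can be done
None
```

The wheel is back at the start of its gutter and stays there by itself. I handed the job in at about 11 s of the 48 s allowed.

I pushed it with the shut fingertip at about the height of its centre, up the slope and over the catch to the end stop. There the tool stopped moving and the force at my last reading was about 7 N. Then I backed the finger off slowly and moved the arm clear.

- **Wheel:** about 2 s after release it was still in place, matching the fitted home position to within about 2 pixels in the side view. It looks the same as the parked wheel, with the catch tongue showing behind each.
- **Catch:** I did not measure its angle. That it stands up is judged from the wheel staying put on the 8° slope and from the matching view.
- **Other things:** the parked wheel, glue bottle, screwdriver and caliper look undisturbed in the last picture. The spare wheel was outside that crop and the coloured wheels only partly in it, but the arm did not come near them.

No check failed. At the first push the finger rode about 2 mm higher than planned, and I corrected that on the next move.

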